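# Hitch the forged coupler to its ball

## Task

Pick up the trailer coupler by its blue lug and, with its red latch lever still up, lower it (do not drop it) over the large bright steel ball, not the small brass one, until it sits flat and fully home on the block. Then press the red lever all the way down and leave the coupler latched on the ball.

Things in the scene. Friction and masses are not known exactly. Their poses are not given: they have to be found in the camera images.
- coupler_grip (a point): Centre, half-way up, of the blue lug on the coupler (dark forged steel, 0.65 kg, standing on its rim): a block 34 x 28 x 52 mm (x, y, z), to be gripped across y. It stands on a 28 mm wide tongue that runs 107 mm from the cup's axis towards -x, underside 36 and top 65 mm above the rim. x points from tongue to cup, z up. This point: 91 mm above the rim's underside, 45 mm behind (-x) the cup's axis.
- coupler_socket (a point): Ball seat inside the same coupler's cup, on its axis, 34 mm above the rim's underside; home, it meets the ball's centre. Same axes; coupler_grip lies at (-45, 0, +57) mm from here. Cup: open below, 66 mm high, rim 102 mm and top 68 mm across. The mouth, 76 mm wide inside, narrows to 56 mm 30 mm up, so it centres itself; 6 mm of side play when home. Any heading of the tongue is right.
- hitch_ball (a point): Centre of the bright bare-steel hitch ball, 44 mm in diameter, on a 24 mm thick neck in the middle of a fixed dark-grey steel block, 130 x 130 x 50 mm, whose flat top (34 mm below this point) is where the coupler's rim comes to rest. A second such block nearby carries a small brass ball of 26 mm: the wrong one.
- latch (a joint): Red lever on the cup, 65 mm long, 22 wide, 6 thick, hinged 15 mm behind (-x) the cup's axis and 40 mm above coupler_socket, free end to +x. 0 rad: up, tip 39 mm ahead of the axis, 77 mm above coupler_socket. 0.6 rad: fully down, level, tip 50 mm ahead, upper face 43 mm above coupler_socket. Starts at 0 to 0.1, stays where left; 2 to 4 N straight down near its tip moves it.
Not all that is in view belongs to the job. Leave any turquoise look-alike of the part that bears hitch_ball alone.

How it is judged:
On the way, in this order (a step that is already met when the one before it is completed fails the run):
1. the coupler sits home on the large steel ball with its lever still up (distance between coupler_socket and hitch_ball below 0.012 m and angle between coupler_socket's own z axis and vertical below 0.12 rad and value of joint latch below 0.3 rad), for 0.2 s.
2. the lever is pressed down with the coupler home on the ball (distance between coupler_socket and hitch_ball below 0.012 m and value of joint latch above 0.48 rad), for 0.2 s.
At the end, for the whole second after the job is handed in: The coupler is at rest on the large steel ball, its socket centre within 12 mm of the ball's centre and upright within 0.12 rad (7 degrees), and its lever is down (at least 0.48 of 0.6 rad) (all of step 2 and angle between coupler_socket's own z axis and vertical below 0.12 rad and linear speed of coupler below 0.02 m/s); the robot touches nothing.
It fails at once if the coupler is dropped (falls free at over 0.6 m/s, from about 20 mm or more) (linear speed of coupler above 0.6 m/s and contact force between the fingers and coupler below 0.5 N).
It also fails if it takes over 48 s, if anything falls off the work surface, if the arm or the gripper's body presses on something with over 40 N, if the wrist force passes 120 N, or if a joint passes its speed limit or range.

## Robot

A 6-joint arm with a two-finger parallel gripper is mounted at the origin on the work surface. World frame = base frame: x ahead of the robot, y to its left, z up, the work surface at z = 0. Lengths are in m, angles in rad, forces in N, time in s.
With the tool pointing down it reaches from about 0.4 to 0.825 m from the base axis. Payload 7 kg.
Tool frame: the origin (TCP) lies at the very end of the fingers, on their centre line; the grasp point (between the pads) lies 19 mm behind it; x points along the fingers, y is the direction in which the jaws open and shut, and the axes are right-handed (so a half turn about x gives the same grasp; the last joint's range is limited). The gripper opens to 88 mm and grips with 3 to 60 N. Pads are 19 mm wide; open, the fingers measure 130 mm over their backs; the gripper's body (78 mm by 193 mm) begins 47 mm behind the grasp point.
Start: joints at [-0.814, 0.359, 0.012, 0, -1.224, -0.288], TCP at [0.305, -0.602, 0.227] pointing down, gripper open.
Joint ranges: [-3.07, 3.07], [-1.43, 2.12], [-1.02, 1.25], [-3.03, 1.67], [-3.05, -0], [-3.03, 3.03]. Speed limits (rad/s): [2.39, 2.39, 3.01, 3.14, 3.14, 3.14].

## Interface

Orientations are given as [roll, pitch, yaw] about the fixed x, y, z axes, in that order (R = Rz(yaw) Ry(pitch) Rx(roll)).
In Python, from station import arm gives the robot as it stands.
- The arm moves only by the shell command python3 -m inch 'ROWS' [OPENING] [FORCE]. ROWS is text: rows parted by semicolons, each of 6 numbers parted by spaces: the shift along the world's x, y, z in units of 30 mm (1.0 is 30 mm), then the turn, a rotation vector about the world's x, y, z in units of 5 degrees (1.0 is 5 degrees). In form: dx dy dz wx wy wz; .... A call has 1 to 12 rows; each row shifts and turns the commanded pose from where the row before left it; what a row does not reach is not made up. A row lasts 1/8 s, in which the tool goes at most 62.5 mm and 10.7 degrees, less where a joint would pass 70% of its speed; a pose out of reach is approached as far as the arm can. A call is refused whole if a number of a shift passes 1 or a number of a turn 1, either way. A call with a gripper value outside its range is refused whole. OPENING is the opening, from 0 (shut) to 1 (fully open), set as the call begins (- or left out, the last holds). The fingers move at their own pace and stop on an object; FORCE is the grip in N (left out, the last holds). Time passes only in rows, so rows that do not move let the fingers close. It gives the time, the measured TCP pose, the force and the opening at its end, in the units of the state.
- arm.get_state(): the state, without advancing time (a new reading comes with each control period).
- arm.grab_frame(name): name is "scene" or "top" or "wrist"; returns a dict with "frame" (420x560x3 uint8, red, green, blue), "range_z" (420x560 float32, m along the optical axis (not along the pixel's ray), 0 where there is no reading), "mtx" (3x3 intrinsics, pixels), "pose" (4x4, takes a point from camera to world coordinates). Camera axes: x right, y up, looking along -z (the intrinsics and any distortion apply to the point x, -y, -z); pixel columns grow to the right and rows downward; lengths in m; the calibration is good to about 2 mm. The wrist camera is an equidistant fisheye: a pixel r from the principal point sees the ray r / f radians off the axis. A picture is of the moment at which its call begins.
- arm.job_done(): hands the job in, once; it reports no verdict.
Trained networks look in a picture, given as the dict that the camera call returned (one of the last four; its "shot" number tells which), for a name from the list of things; names that differ only in an ending like _2 or _b are one class to them, and where a whole thing is asked for, a point or a joint stands for the part that bears it (a point fixed in the world has none). Each returns a list of dicts, best first, with "confidence" (0 to 1); they miss things now and then, are a little off and sometimes report something else, mostly with a low value. They report only what shows in the picture. A call takes as long as a camera call. They do not tell look-alikes from the thing itself.
- arm.search_frame(picture, target): "extent" ([centre column, centre row, width, height] as shares, 0 to 1, of the picture: columns of its width, rows of its height, round what is visible of it).
- arm.masks_of(picture, target): "mask" (420x560 bool, what is visible of it) and "extent" ([centre column, centre row, width, height] as shares, 0 to 1, of the picture: columns of its width, rows of its height, round what is visible of it).
- arm.place_of(picture, target): "position" ([column, row] as shares, 0 to 1, of the picture: columns of its width, rows of its height: a listed point, or the origin of a listed thing).
The state is a dict: "t": time; "q": joint angles; "qd": joint speeds; "joint_efforts": joint torques, N m; "eef_pos": TCP position; "ee_rot": TCP orientation; "force": force on the tool from outside, world axes, zero at the start; "moment": the same for the moment, N m; "width": finger opening in m.
Only numpy, scipy, OpenCV 4.12 (cv2) and the standard library are available. Lean on these libraries where they do the work, as an engineer would, in place of code of your own. Each camera call takes 0.05 s, during which the arm holds its last target. There are 200 camera calls.

## Working session

There is one attempt and no reset: what is moved stays moved. The work goes in short steps, Python scripts to look and compute and a shell command to move; the robot and the scene stay as the last step left them, time stands still between calls to the robot, and variables do not carry over. Pictures are saved under pics/ and viewed, about 8 in all and at most 12, crops included, and the job is handed in when it is done.

```bash
mkdir -p pics; cat > h.py <<'E'
import numpy as np,cv2
from station import arm
def world(p,c,r,z=None):
    """pixel->world (pinhole) using depth z"""
    K=p["mtx"]
    if z is None: z=p["range_z"][int(round(r)),int(round(c))]
    return (p["pose"]@np.array([(c-K[0,2])/K[0,0]*z,-(r-K[1,2])/K[1,1]*z,-z,1]))[:3]
def cloud(p):
    K=p["mtx"];z=p["range_z"];r,c=np.indices(z.shape)
    P=np.stack([(c-K[0,2])/K[0,0]*z,-(r-K[1,2])/K[1,1]*z,-z,np.ones_like(z)],-1)
    return (P@p["pose"].T)[...,:3]
E
python3 - <<'E'
from h import *
print(arm.get_state())
ims=[]
for n in("scene","top"):
    p=arm.grab_frame(n); ims.append(p["frame"]); np.savez(n+".npz",**{k:p[k] for k in("frame","range_z","mtx","pose")})
    print(n,[k for k in p],p["pose"].round(2).tolist(),p["mtx"].round(1).tolist())
    for t in("coupler_grip","coupler_socket","hitch_ball"):
        for d in arm.place_of(p,t)[:4]:
            c,r=d["position"][0]*560,d["position"][1]*420
            print(t,round(d["confidence"],2),round(c),round(r),world(p,c,r).round(3))
cv2.imwrite("pics/a.png",cv2.cvtColor(cv2.resize(np.vstack(ims),(800,1200)),4)[:600]);cv2.imwrite("pics/b.png",cv2.cvtColor(cv2.resize(np.vstack(ims),(800,1200)),4)[600:])
E
```

```text
{'t': 0.0, 'q': array([-8.13897617e-01,  3.59399108e-01,  1.10669006e-02, -3.79346082e-04,
       -1.22409599e+00, -2.88096098e-01]), 'qd': array([-6.83708295e-05,  1.44786886e-03,  7.72806162e-04, -1.12781188e-03,
       -2.68375941e-04, -1.47611991e-03]), 'joint_efforts': array([-2.31527352e-03, -5.82722068e+01,  2.93053865e+01,  6.99752927e+00,
        6.80784593e-03, -1.58754528e-04]), 'eef_pos': array([ 0.30473899, -0.60174582,  0.22561302]), 'ee_rot': array([1.64377651, 1.56912593, 2.11244993]), 'force': array([-0.64297112, -0.64948775,  0.61239944]), 'moment': array([ 0.06335761, -0.0218729 , -0.05124943]), 'width': 0.0874908232967724}
scene ['frame', 'range_z', 'mtx', 'pose', 'shot'] [[-0.17, -0.84, 0.52, 1.12], [0.99, -0.15, 0.08, 0.21], [0.01, 0.53, 0.85, 1.14], [0.0, 0.0, 0.0, 1.0]] [[544.6, 0.0, 282.8], [0.0, 544.6, 209.7], [0.0, 0.0, 1.0]]
coupler_grip 0.68 106 208 [ 0.541 -0.278  0.107]
coupler_socket 0.7 116 237 [ 0.588 -0.248  0.065]
hitch_ball 0.84 452 221 [0.441 0.49  0.104]
hitch_ball 0.82 356 231 [0.497 0.281 0.096]
hitch_ball 0.71 386 158 [0.285 0.333 0.098]
top ['frame', 'range_z', 'mtx', 'pose', 'shot'] [[0.01, 1.0, -0.07, 0.36], [-1.0, 0.01, 0.01, 0.11], [0.01, 0.07, 1.0, 1.33], [0.0, 0.0, 0.0, 1.0]] [[473.0, 0.0, 283.0], [0.0, 473.0, 209.1], [0.0, 0.0, 1.0]]
coupler_grip 0.55 425 185 [ 0.522 -0.279  0.119]
coupler_socket 0.62 413 171 [ 0.566 -0.263  0.067]
hitch_ball 0.79 126 218 [0.429 0.497 0.103]
hitch_ball 0.77 211 196 [0.487 0.277 0.104]
hitch_ball 0.68 185 279 [0.272 0.339 0.103]
```

View pics/a.png

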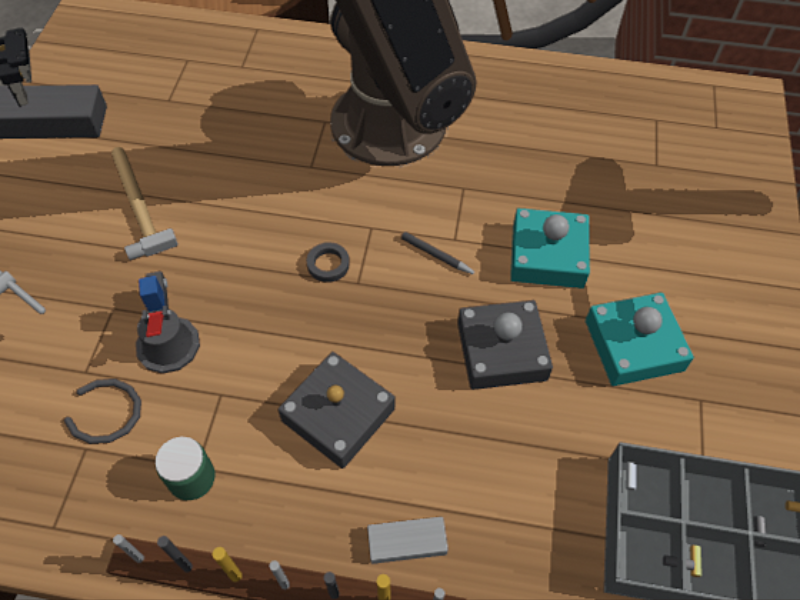

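View pics/b.png

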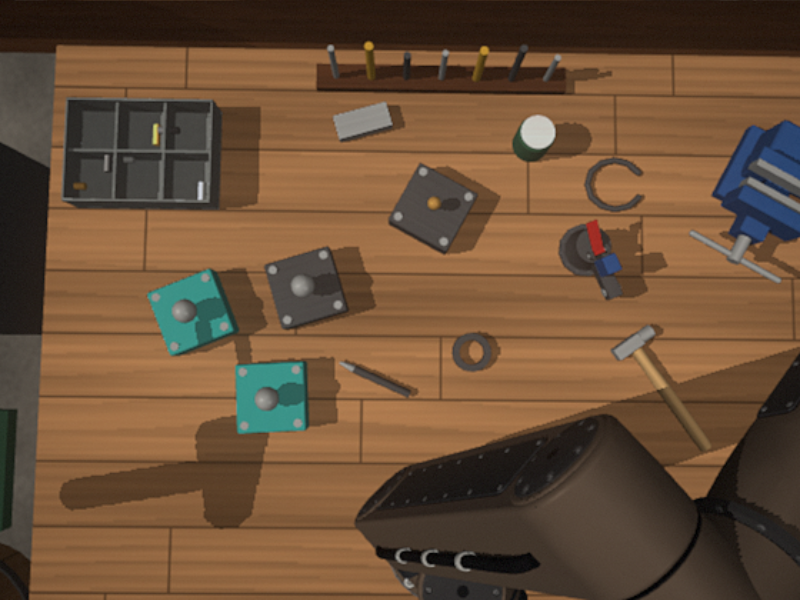

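Scene view candidates for hitch_ball, at 800x600: the bright ball on the dark-grey block (508,327), turquoise look-alikes (555,228) and (648,321), and brass (335,394). I choose (508,327). The coupler is at (160,320), lug (151,293), and it is the only one of its kind. The blue vise in the top view (770,190) is not the lug. Next I measure accurately and take one close crop.

```bash
python3 - <<'E'
from h import *
from scipy.optimize import least_squares
crops=[]
for n in("scene","top"):
    p=dict(np.load(n+".npz"));P=cloud(p);f=p["frame"].astype(int)
    d=np.hypot(P[...,0]-.492,P[...,1]-.279)
    m=(d<.03)&(P[...,2]>.075)&(P[...,2]<.12)
    X=P[m]
    s=least_squares(lambda v:np.linalg.norm(X-v,axis=1)-.022,[.49,.28,.085],loss="soft_l1",f_scale=.001)
    top=P[(d>.03)&(d<.05)][:,2]
    print(n,"ball",m.sum(),s.x.round(4),"res",np.abs(s.fun).mean().round(4),"block top z",np.median(top).round(4))
    near=np.hypot(P[...,0]-.56,P[...,1]+.27)<.15
    blue=near&(f[...,2]>f[...,0]+40)&(f[...,2]>f[...,1]+25)&(P[...,2]>.03)
    red=near&(f[...,0]>f[...,1]+80)&(f[...,0]>f[...,2]+80)&(P[...,2]>.03)
    B=P[blue];R=P[red]
    print("blue",len(B),B.min(0).round(3),B.max(0).round(3));print("red",len(R),R.min(0).round(3),R.max(0).round(3))
    t=B[B[:,2]>B[:,2].max()-.006];print("lug top",len(t),t.mean(0).round(4), cv2.minAreaRect((t[:,:2]*1000).astype(np.float32)))
    # red lever axis
    r0=R[:,:2].mean(0);_,_,v=np.linalg.svd(R[:,:2]-r0);print("lever axis deg",np.degrees(np.arctan2(v[0,1],v[0,0])).round(1),r0.round(4))
    # cup+rim
    q=near&~blue&~red&(f.max(-1)<120)&(abs(f[...,0]-f[...,2])<18)&(P[...,2]>.006)&(P[...,2]<.02)
    C=P[q][:,:2]
    c=least_squares(lambda v:np.linalg.norm(C-v,axis=1)-.051,[.58,-.26],loss="soft_l1",f_scale=.002)
    print("rim",len(C),c.x.round(4),np.abs(c.fun).mean().round(4))
    ca,ra=(108,220) if n=="scene" else (416,180)
    cb,rb=(356,238) if n=="scene" else (213,200)
    crops.append(np.hstack([cv2.resize(p["frame"][r-50:r+50,c-50:c+50],(390,300),interpolation=cv2.INTER_CUBIC) for c,r in((ca,ra),(cb,rb))]))
cv2.imwrite("pics/c.png",cv2.cvtColor(np.vstack(crops),4))
E
```

```text
scene ball 298 [0.4819 0.2785 0.0833] res 0.0013 block top z 0.0493
blue 318 [ 0.506 -0.303  0.066] [ 0.546 -0.267  0.121]
red 155 [ 0.55  -0.286  0.075] [ 0.609 -0.244  0.111]
lug top 103 [ 0.5279 -0.2859  0.1172] ((528.254150390625, -285.2322998046875), (34.36363983154297, 25.672134399414062), 25.732765197753906)
lever axis deg 23.8 [ 0.5797 -0.2629]
rim 705 [ 0.5763 -0.2814] 0.0248
top ball 192 [0.479  0.2775 0.0836] res 0.0014 block top z 0.0497
blue 124 [ 0.505 -0.303  0.074] [ 0.541 -0.271  0.124]
red 182 [ 0.545 -0.285  0.066] [ 0.604 -0.245  0.113]
lug top 39 [ 0.5227 -0.2849  0.1196] ((521.9130859375, -286.0632629394531), (26.63266944885254, 21.946277618408203), 26.473600387573242)
lever axis deg -155.6 [ 0.5754 -0.2646]
rim 371 [ 0.5866 -0.2839] 0.0229
```

View pics/c.png

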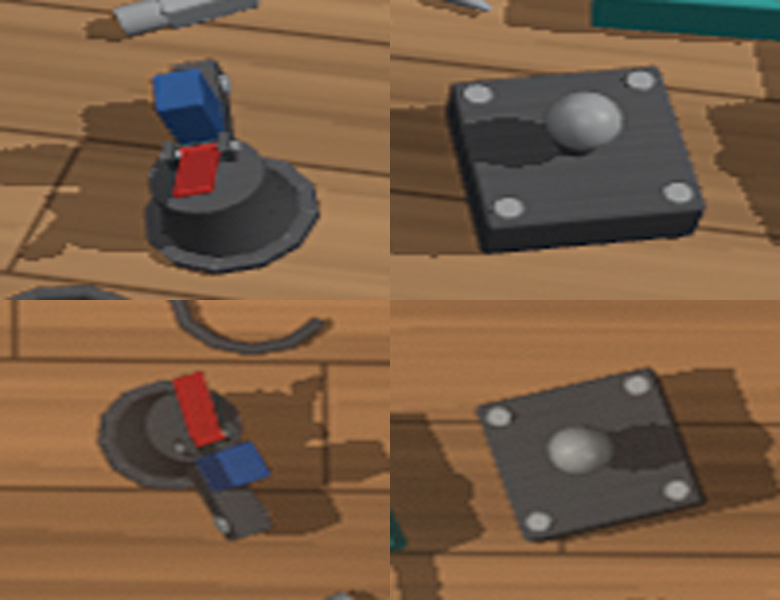

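Crop: left, the coupler with blue lug, red lever up and tongue. Right, the bright ball on the dark-grey block, not turquoise, so the choice is confirmed. The ball centre is at about (0.480, 0.278, 0.084); block top 0.0495 + 34 mm agrees. The lug is at about (0.525, -0.2855), top 0.117, heading about 25°.

```bash
cat >> h.py <<'E'
from scipy.spatial.transform import Rotation as Ro
def tool():
    s=arm.get_state();R=Ro.from_euler("xyz",s["ee_rot"]).as_matrix()
    j=np.degrees(np.arctan2(R[1,1],R[0,1]))
    print("t %.2f tcp %s ax %s jaw %.1f f %s w %.4f"%(s["t"],s["eef_pos"].round(4),R[:,0].round(3),j%180,s["force"].round(1),s["width"]));return s,R
E
python3 - <<'E'
from h import *
s,R=tool()
p=dict(np.load("top.npz"));P=cloud(p)
v=(P[...,1]<-.4)&(P[...,2]>.03)&(P[...,0]>.35); print("vise max",P[v].min(0).round(2),P[v].max(0).round(2))
v=(abs(P[...,1])<.25)&(P[...,2]>.02)&(P[...,0]>.35)&(P[...,0]<.65); print("mid",P[v].max(0).round(3))
E
```

```text
t 0.40 tcp [ 0.3049 -0.6021  0.2264] ax [-0.  0. -1.] jaw 116.9 f [-0.6 -0.4 -0.2] w 0.0877
vise max [ 0.49 -0.64  0.03] [ 0.81 -0.44  0.18]
mid [0.65  0.25  1.334]
```

```bash
python3 -m inch '0.2 0.96 0 0 0 0;0.2 0.96 0 0 0 0;0.2 0.96 0 0 0 0;0.84 0.96 0 0 0 0;0.84 0.96 0 0 0 0;0.84 0.96 0 0 0 0;0.84 0.96 0 0 0 0;0.84 0.96 0 0 0 0;0.84 0.96 0 0 0 0;0.84 0.96 0 0 0 0;0.84 0.96 0 0 0 0;0 0 0 0 0 0' 1 60
python3 - <<'E'
from h import *
s,R=tool()
p=arm.grab_frame("wrist"); np.savez("w.npz",**{k:p[k] for k in("frame","range_z","mtx","pose")})
print(p["mtx"].round(1).tolist(),p["pose"].round(3).tolist())
K=p["mtx"]
def fw(c,r):
    u=np.array([(c-K[0,2])/K[0,0],(r-K[1,2])/K[1,1]]);th=np.hypot(*u);k=np.tan(th)/max(th,1e-9)
    z=p["range_z"][int(r),int(c)]
    return (p["pose"]@np.array([u[0]*k*z,-u[1]*k*z,-z,1]))[:3]
for t in("coupler_grip","coupler_socket"):
    for d in arm.place_of(p,t)[:2]:
        c,r=d["position"][0]*560,d["position"][1]*420; print(t,d["confidence"],c,r,fw(c,r))
f=p["frame"].astype(int)
b=(f[...,2]>f[...,0]+40)&(f[...,2]>f[...,1]+25)
X=np.array([fw(c,r) for r,c in np.argwhere(b)])
X=X[np.hypot(X[:,0]-.525,X[:,1]+.285)<.06]
t=X[X[:,2]>.112];print(len(X),len(t),t.mean(0),cv2.minAreaRect((t[:,:2]*1000).astype(np.float32)))
cv2.imwrite("pics/d.png",cv2.cvtColor(p["frame"],4))
E
```

```text
t: 1.9
eef_pos: [0.526, -0.2836, 0.2264]
ee_rot: [-0.089, 1.571, 0.383]
force: [-0.3, 0.5, 0.1]
width: 0.0878
t 1.90 tcp [ 0.526  -0.2836  0.2264] ax [ 0.  0. -1.] jaw 117.0 f [-0.3  0.5  0.1] w 0.0878
[[325.2, 0.0, 274.3], [0.0, 325.2, 215.3], [0.0, 0.0, 1.0]] [[-0.454, -0.854, -0.254, 0.457], [0.891, -0.435, -0.13, -0.319], [0.001, -0.286, 0.958, 0.384], [0.0, 0.0, 0.0, 1.0]]
coupler_grip 0.97 271.824 204.708 [ 0.52050476 -0.28846953  0.11733142]
coupler_socket 0.91 271.59999999999997 227.68200000000002 [ 0.5392403  -0.27918889  0.11637102]
1154 1154 [ 0.52462625 -0.28749739  0.1165082 ] ((525.1551513671875, -287.2188415527344), (32.63418960571289, 27.17681121826172), 23.733596801757812)
```

View pics/d.png

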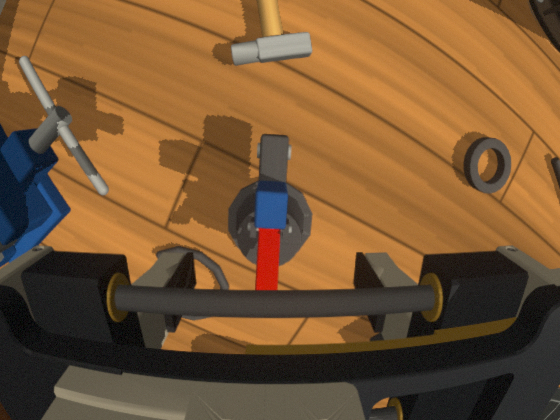

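The wrist view shows the lug centred between the fingers at (271,205), lever at (267,255) and up. Its lug fit is (0.525, -0.287), heading 24°, which agrees with the other cameras. Now I go down and grip.

```bash
python3 -m inch '-0.03 -0.12 0 0 0 -0.6;0 0 -0.9 0 0 0;0 0 -0.9 0 0 0;0 0 -0.9 0 0 0;0 0 -0.9 0 0 0;0 0 -0.9 0 0 0;0 0 -0.6 0 0 0;0 0 0 0 0 0;0 0 0 0 0 0' 1 60
python3 -m inch '0 0 0 0 0 0;0 0 0 0 0 0;0 0 0 0 0 0;0 0 0 0 0 0;0 0 0 0 0 0;0 0 0 0 0 0' 0 60
```

```text
t: 3.18
eef_pos: [0.5239, -0.2897, 0.0744]
ee_rot: [-0.899, 1.57, -0.483]
force: [-0.1, -0.7, 0.2]
width: 0.0877
t: 3.92
eef_pos: [0.5236, -0.2889, 0.0735]
ee_rot: [2.253, 1.571, 2.67]
force: [0.1, -0.6, 0.6]
width: 0.033
```

```bash
python3 -m inch '0 0 0 0 0 0;0 0 0 0 0 0;0 0 0 0 0 0;0 0 0 0 0 0' 0 60
python3 -m inch '0 0 0.2 0 0 0;0 0 0.3 0 0 0;0 0 0.5 0 0 0;0 0 0 0 0 0;0 0 0 0 0 0'
```

```text
t: 4.42
eef_pos: [0.5236, -0.2889, 0.0735]
ee_rot: [2.225, 1.571, 2.642]
force: [0.0, 0.1, -0.4]
width: 0.0281
t: 5.05
eef_pos: [0.5235, -0.2888, 0.1037]
ee_rot: [0.117, 1.57, 0.534]
force: [0.4, -0.2, -6.3]
width: 0.0281
```

```bash
python3 -m inch '0 0 0.98 0 0 0;0 0 0.98 0 0 0;0 0 0.98 0 0 0;0 0 0.98 0 0 0;0 0 0.98 0 0 0;-0.1 0.4 0 0 0 0;-0.15 0.7 0 0 0 0;-0.15 0.9 0 0 0 0;-0.15 0.9 0 0 0 0;-0.15 0.9 0 0 0 0;-0.15 0.9 0 0 0 0;-0.15 0.9 0 0 0 0'
python3 -m inch '-0.15 0.9 0 0 0 0;-0.15 0.9 0 0 0 0;-0.15 0.9 0 0 0 0;-0.15 0.9 0 0 0 0;-0.15 0.9 0 0 0 0;-0.15 0.9 0 0 0 0;-0.15 0.9 0 0 0 0;-0.15 0.9 0 0 0 0;-0.15 0.9 0 0 0 0;-0.15 0.9 0 0 0 0;-0.15 0.9 0 0 0 0;-0.12 0.7 0 0 0 0'
python3 -m inch '-0.1 0.7 0 0 0 0;-0.1 0.36 0 0 0 0;0 0.2 0 0 0 0;0 0 0 0 0 0;0 0 0 0 0 0'
cat > look.py <<'E'
from h import *
import sys
s,R=tool()
ims=[]
for n in("scene","top"):
    p=arm.grab_frame(n);P=cloud(p);f=p["frame"].astype(int);T=s["eef_pos"]
    near=np.hypot(P[...,0]-T[0]-.03,P[...,1]-T[1])<.12
    hi=P[...,2]>.06
    blue=near&hi&(f[...,2]>f[...,0]+40)&(f[...,2]>f[...,1]+25)
    red=near&hi&(f[...,0]>f[...,1]+80)&(f[...,0]>f[...,2]+80)
    B=P[blue];Q=P[red]
    print(n,"blue",len(B),"red",len(Q))
    if len(Q)>20:
        c=Q.mean(0);v=np.linalg.svd(Q-c)[2][0];v=v*np.sign(v[0]);print("lever c",c.round(4),"heading %.1f elev %.1f"%(np.degrees(np.arctan2(v[1],v[0])),np.degrees(np.arcsin(v[2]))),"z",Q[:,2].min().round(3),Q[:,2].max().round(3),"far end",Q[np.argmax(Q@v)].round(4))
    for t in("coupler_grip","coupler_socket"):
        for d in arm.place_of(p,t)[:1]:
            c,r=d["position"][0]*560,d["position"][1]*420;print(t,round(d["confidence"],2),round(c),round(r),world(p,c,r).round(3))
    X=T+[.03,0,0]; q=np.linalg.inv(p["pose"])@np.r_[X,1];K=p["mtx"]
    c,r=int(K[0,2]-K[0,0]*q[0]/q[2]),int(K[1,2]+K[1,1]*q[1]/q[2])
    c=min(max(c,80),480);r=min(max(r,80),340)
    ims.append(cv2.resize(f[r-80:r+80,c-80:c+80].astype(np.uint8),(400,400),interpolation=cv2.INTER_CUBIC))
cv2.imwrite(sys.argv[1],cv2.cvtColor(np.hstack(ims),4))
E
python3 look.py pics/e.png
```

```text
t: 6.55
eef_pos: [0.4918, -0.1189, 0.2487]
ee_rot: [2.558, 1.568, 2.975]
force: [0.5, -0.0, -5.4]
width: 0.0279
t: 8.05
eef_pos: [0.4383, 0.1979, 0.2487]
ee_rot: [-3.102, 1.568, -2.684]
force: [0.7, -0.2, -5.5]
width: 0.0279
t: 8.68
eef_pos: [0.4346, 0.2343, 0.2505]
ee_rot: [-2.701, 1.571, -2.285]
force: [-0.4, -0.5, -5.9]
width: 0.0275
t 8.68 tcp [0.4346 0.2343 0.2505] ax [-0. -0. -1.] jaw 113.8 f [-0.4 -0.5 -5.9] w 0.0275
scene blue 174 red 188
lever c [0.4915 0.2583 0.2705] heading 24.1 elev 28.9 z 0.251 0.289 far end [0.5175 0.2707 0.2876]
coupler_grip 0.88 348 159 [0.456 0.237 0.293]
coupler_socket 0.66 353 195 [0.503 0.257 0.242]
top blue 0 red 0
```

View pics/e.png

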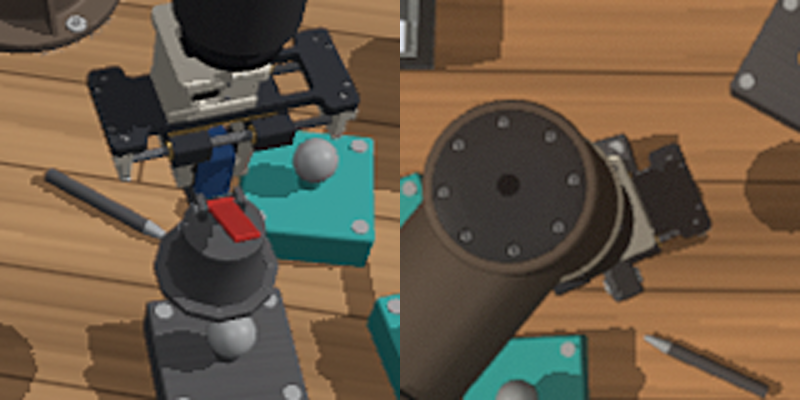

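The scene crop shows the coupler hanging upright in the jaws, lever up, just short of the grey block's ball (scene crop 232,335). Its offset from the TCP is the same as before the lift, to about 2 mm. I shift by the remaining amount and lower.

```bash
python3 -m inch '0.1 0.76 0 0 0 0;0 0 0 0 0 0;0 0 0 0 0 0'
python3 -m inch '0 0 -0.6 0 0 0;0 0 -0.6 0 0 0;0 0 -0.6 0 0 0;0 0 -0.5 0 0 0;0 0 -0.3 0 0 0;0 0 0 0 0 0;0 0 0 0 0 0'
```

```text
t: 9.35
eef_pos: [0.4374, 0.2579, 0.2503]
ee_rot: [-2.764, 1.57, -2.347]
force: [-0.2, -0.4, -5.1]
width: 0.0277
t: 10.22
eef_pos: [0.4379, 0.2579, 0.1732]
ee_rot: [0.184, 1.57, 0.6]
force: [-1.1, 0.2, -5.6]
width: 0.028
```

```bash
python3 -m inch '0 0 -0.3 0 0 0;0 0 -0.3 0 0 0;0 0 -0.3 0 0 0;0 0 -0.2 0 0 0;0 0 0 0 0 0;0 0 0 0 0 0'
python3 -m inch '0 0 -0.15 0 0 0;0 0 -0.15 0 0 0;0 0 -0.1 0 0 0;0 0 0 0 0 0;0 0 0 0 0 0'; python3 look.py pics/f.png
```

```text
t: 10.98
eef_pos: [0.4377, 0.2578, 0.1398]
ee_rot: [0.057, 1.57, 0.473]
force: [-0.5, 0.0, -5.4]
width: 0.0274
t: 11.6
eef_pos: [0.4376, 0.2577, 0.1276]
ee_rot: [-0.274, 1.571, 0.143]
force: [0.5, -0.4, -5.1]
width: 0.0276
t 11.60 tcp [0.4376 0.2577 0.1276] ax [ 0.  0. -1.] jaw 113.9 f [ 0.5 -0.4 -5.1] w 0.0276
scene blue 146 red 175
lever c [0.4944 0.2819 0.1476] heading 23.6 elev 28.9 z 0.124 0.164 far end [0.5228 0.2919 0.1636]
coupler_grip 0.7 350 197 [0.479 0.254 0.2  ]
coupler_socket 0.75 354 227 [0.501 0.275 0.119]
top blue 0 red 0
coupler_grip 0.52 218 214 [0.417 0.212 0.483]
coupler_socket 0.59 213 197 [0.441 0.211 0.565]
```

View pics/f.png

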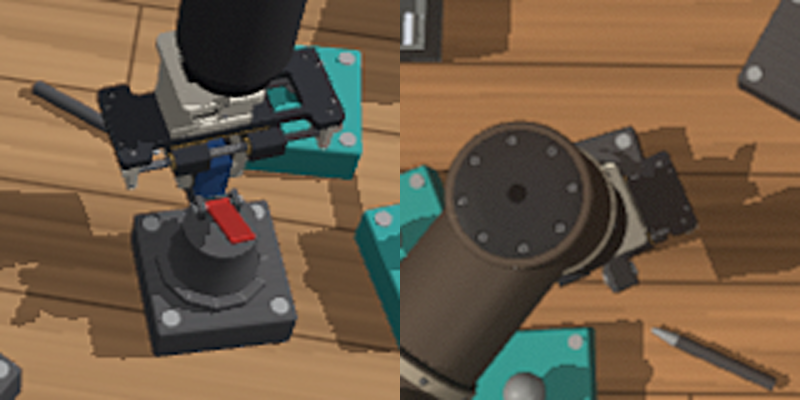

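The cup is around the ball and centred on the block, without side force, about 4 mm above it. I ease it down onto the block.

```bash
python3 -m inch '0 0 -0.08 0 0 0;0 0 -0.05 0 0 0;0 0 0 0 0 0'
python3 -m inch '0 0 -0.04 0 0 0;0 0 0 0 0 0'
```

```text
t: 12.28
eef_pos: [0.4375, 0.2576, 0.1236]
ee_rot: [-2.423, 1.571, -2.006]
force: [0.8, 0.5, -4.7]
width: 0.0277
t: 12.52
eef_pos: [0.4377, 0.2577, 0.1235]
ee_rot: [0.032, 1.57, 0.449]
force: [-5.2, -2.1, 6.0]
width: 0.0275
```

Contact made (+6 N). Now I release and rise.

```bash
python3 -m inch '0 0 0 0 0 0;0 0 0 0 0 0;0 0 0 0 0 0;0 0 0 0 0 0;0 0 0 0 0 0' 0.6
python3 -m inch '0 0 0.4 0 0 0;0 0 0.8 0 0 0;0 0 0.9 0 0 0;0 0 0.9 0 0 0;0 0 0 0 0 0;0 0 0 0 0 0'; python3 look.py pics/g.png
```

```text
t: 13.15
eef_pos: [0.4376, 0.2577, 0.1224]
ee_rot: [-1.032, 1.571, -0.616]
force: [0.0, -0.2, -0.1]
width: 0.0525
t: 13.9
eef_pos: [0.4373, 0.2575, 0.2126]
ee_rot: [1.273, 1.57, 1.689]
force: [-0.3, -0.6, -1.4]
width: 0.0528
t 13.90 tcp [0.4373 0.2575 0.2126] ax [-0.  0. -1.] jaw 113.9 f [-0.3 -0.6 -1.4] w 0.0528
scene blue 281 red 172
lever c [0.4938 0.2815 0.1433] heading 23.4 elev 28.8 z 0.12 0.16 far end [0.5239 0.2863 0.1597]
coupler_grip 0.79 353 197 [0.456 0.262 0.163]
coupler_socket 0.93 357 231 [0.509 0.283 0.117]
top blue 0 red 0
coupler_grip 0.69 216 215 [0.415 0.214 0.486]
```

View pics/g.png

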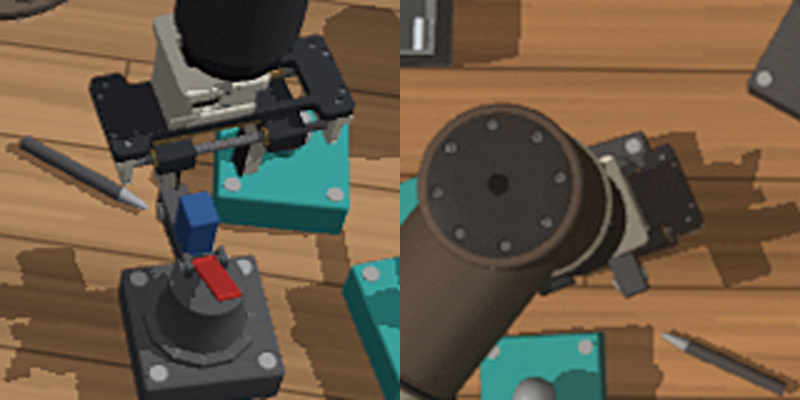

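The coupler sits flat on the block with the lever still up (elevation 28.8°, as before) and dropped 4 mm, as expected. Next I shut the fingers and move over the lever tip at about (0.517, 0.293).

```bash
python3 -m inch '0.66 0.3 0 0 0 0;0.67 0.3 0 0 0 0;0.67 0.3 0 0 0 0;0.66 0.29 0 0 0 0;0 0 0 0 0 0;0 0 0 0 0 0;0 0 0 0 0 0;0 0 -0.5 0 0 0;0 0 -0.5 0 0 0;0 0 -0.4 0 0 0;0 0 0 0 0 0' 0 20
python3 -m inch '0 0 -0.2 0 0 0;0 0 -0.2 0 0 0;0 0 -0.2 0 0 0;0 0 -0.2 0 0 0;0 0 -0.2 0 0 0;0 0 -0.2 0 0 0;0 0 0 0 0 0;0 0 0 0 0 0'
```

```text
t: 15.58
eef_pos: [0.5167, 0.2927, 0.1688]
ee_rot: [-2.778, 1.568, -2.362]
force: [0.1, -0.9, -0.5]
width: 0.0006
t: 16.58
eef_pos: [0.5169, 0.2929, 0.134]
ee_rot: [-2.88, 1.569, -2.464]
force: [0.2, 0.4, -0.7]
width: 0.0003
```

```bash
python3 -m inch '0 0 -0.08 0 0 0;0 0 -0.08 0 0 0;0 0 0 0 0 0'
python3 -m inch '0 0 -0.04 0 0 0;0 0 -0.04 0 0 0;0 0 0 0 0 0'
```

```text
t: 16.95
eef_pos: [0.5174, 0.2933, 0.1295]
ee_rot: [-2.835, 1.571, -2.419]
force: [0.2, -0.4, 0.3]
width: 0.0007
t: 17.32
eef_pos: [0.5175, 0.2934, 0.1273]
ee_rot: [0.186, 1.571, 0.603]
force: [0.4, -0.9, 1.0]
width: 0.0001
```

```bash
python3 -m inch '0 0 -0.04 0 0 0;0 0 -0.04 0 0 0;0 0 0 0 0 0'
python3 - <<'E'
from h import *
tool()
E
```

```text
t: 17.7
eef_pos: [0.5176, 0.2934, 0.1267]
ee_rot: [-0.057, 1.569, 0.36]
force: [-4.8, -1.8, 13.7]
width: 0.0006
t 17.70 tcp [0.5176 0.2934 0.1267] ax [ 0.001  0.    -1.   ] jaw 113.9 f [-4.8 -1.8 13.7] w 0.0006
```

The lever is at its stop (13.7 N at z 0.1267). I hold, rise clear, and check.

```bash
python3 -m inch '0 0 0 0 0 0;0 0 0 0 0 0;0 0 0.5 0 0 0;0 0 0.9 0 0 0;0 0 0.9 0 0 0;0 0 0.9 0 0 0;-0.9 -0.6 0.5 0 0 0;-0.9 -0.9 0.5 0 0 0;-0.9 -0.9 0.5 0 0 0;-0.9 -0.9 0 0 0 0;0 -0.9 0 0 0 0;0 0 0 0 0 0'
python3 -m inch '0 -0.9 0 0 0 0;0 -0.9 0 0 0 0;0 -0.9 0 0 0 0;0 -0.9 0 0 0 0;0 -0.9 0 0 0 0;0 0 0 0 0 0;0 0 0 0 0 0'
sed -i 's/T=s\["eef_pos"\]/T=np.array([.455,.278,.1])/' look.py; python3 look.py pics/i.png
```

```text
t: 19.2
eef_pos: [0.4088, 0.1662, 0.2666]
ee_rot: [0.615, 1.57, 1.031]
force: [0.8, 0.3, 0.3]
width: 0.0005
t: 20.08
eef_pos: [0.4096, 0.0327, 0.2659]
ee_rot: [1.978, 1.571, 2.394]
force: [-0.4, 0.3, 0.6]
width: 0.0006
t 20.07 tcp [0.4096 0.0327 0.2659] ax [-0.  0. -1.] jaw 113.8 f [-0.4  0.3  0.6] w 0.0006
scene blue 266 red 271
lever c [0.4967 0.2836 0.1258] heading 23.4 elev -0.8 z 0.074 0.131 far end [0.5275 0.2989 0.1315]
coupler_grip 0.64 351 196 [0.455 0.257 0.166]
coupler_socket 0.84 358 231 [0.512 0.283 0.123]
top blue 142 red 212
lever c [0.4928 0.2826 0.1268] heading 23.8 elev -1.3 z 0.115 0.132 far end [0.527  0.2886 0.1239]
coupler_grip 0.9 216 216 [0.431 0.254 0.168]
coupler_socket 0.56 214 198 [0.479 0.267 0.125]
```

View pics/i.png

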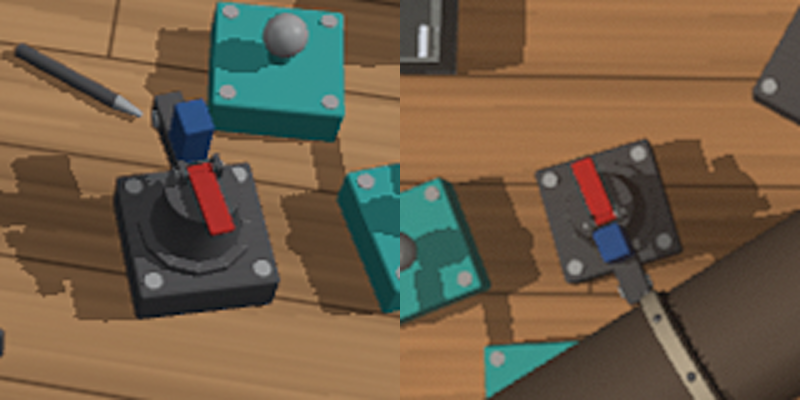

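The lever is level in both cameras (elevation about -1°, z about 0.126, expected 0.124 to 0.127). The coupler is flat and centred on the grey block, and the arm is clear.

```bash
python3 -c "
from station import arm
print(arm.job_done())"
```

```text
the job is handed in; nothing more can be done
None
```

I gripped the coupler by its blue lug, lowered it lever-up onto the large steel ball on the dark-grey block, and let go. I then pressed the lever to its stop with shut fingers, drew the arm clear and handed the job in at about t = 20 s. The hand-in reported no verdict.

**Last checks:**
- **Seating:** when I let go, the fingers stood 49 mm higher than at the pick-up, matching the 50 mm block. The coupler looks flat and centred on the block in both cameras.
- **Lever:** it was still up after release, at 28.8° above level. After pressing it is level (about -1°, upper face at about z = 0.126 m) in both cameras.
- **Robot:** the arm is clear, with about zero force on the tool.

**Disagreements:** the scene and top cameras differed by 3 to 5 mm in x, and I took values in between. The final socket-to-ball distance was not measured directly, because the ball is hidden under the cup. A simple circle fit to the coupler's rim did not work, so I left it out.

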